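Roll the gauge wheel to the mark

TASK

Set the bottle gauge: with a fingertip, press lightly on top of the knurled wheel and roll it, stroke by stroke, towards the jaws until the sliding jaw's pointer stands in the middle of the notch of the white rider, then take the hand away. Move the jaw only by rolling the wheel: do not push the jaw or the rider, do not pull the wheel upward, and leave the bottle, dish and marker beside the gauge where they are.

Things in the scene. Friction and masses are not known exactly. Their poses are not given: they have to be found in the camera images.
- gauge_base: Bottle gauge fixed to the table: grey plate 90 (x) x 226 (y) x 12 mm. Origin: centre of its underside. x points away from the robot; y runs along it from the fixed jaw (y -79 to -101 mm, 52 mm high) to the wheel housing (y 22 to 106 mm, 60 mm wide, 48 mm high). Two fork walls stand beside the wheel (outer faces x = +-16 mm, axle caps +-19 mm), 77 mm high over the table.
- wheel_carriage: Sprung frame that carries the wheel's axle and the sliding jaw. Origin: wheel centre, at gauge_base (0, 63, 62) mm; it does not turn with the wheel, axes as gauge_base. Pressed from above at the wheel, it yields 1 mm per 1.5 N (at most 8 mm), wheel and jaw sinking together, and springs back, well damped. It can be drawn up 3 mm.
- adjuster_wheel: The wheel: knurled steel disc 72 mm across, 14 mm wide, standing in the gauge's y-z plane, axle along the gauge's x. Origin: its centre. It turns. Its top is 98 mm over the table, 21 mm above the fork walls and higher than all else on the gauge.
- wheel_turn (a joint): Turn of the wheel, rad, 0 at the start; grows as the top of the wheel moves towards the jaws (gauge -y). Range -1.2 to 6.2, no spring: friction (1.4 N at the rim) holds it where it is left. Each rad moves the sliding jaw 8 mm towards the fixed jaw (4.5 mm of rim travel per mm); rolling back opens it. The knurled rim grips well.
- sliding_jaw: Aluminium jaw, 60 (x) x 16 (y) mm, its underside 22 and its top 52 mm over the table, between fixed jaw and wheel, carried by two rods from the housing. Origin 14 mm over the table below its middle; at the start at gauge_base y = +3 mm. It slides along the gauge's y, driven by the wheel alone.
- pointer_tip (a point): Tip of the dark 2 mm wide pointer that sticks out of the sliding jaw towards the robot, 30 mm over the table.
- gauge_rider: White rider, 24 mm along the gauge, 30 mm high over the table, fixed on the gauge bar along the near edge of the plate. Where along the bar it sits differs each time: the pointer has 18 to 34 mm to go at the start. Its axes are parallel to gauge_base's.
- gauge_notch (a point): Middle of the rider's notch, a 4 mm wide gap between two white ears, 30 mm over the table, at the end next to the pointer. The setting is right when pointer_tip has the same gauge y as this point (they stay about 0.5 mm apart in x).
- bottle_control: Small brown bottle with red cap, 34 mm across, 62 mm high, loose, standing on the robot's side of the gauge. Origin: centre of its underside. Leave alone.
- petri_dish_0: Red petri dish, 64 mm across, 6 mm high, loose, on the robot's side of the gauge near the wheel. Origin: centre of its underside. Leave alone.
- marker_black: Black marker 138 x 11 x 12 mm, loose, lying beyond the gauge. Origin: centre of its underside. Leave alone.
Not all that is in view belongs to the job. There is more than one size of the gauge_base; the job needs the larger.

How it is judged:
On the way:
1. A finger, touching the wheel, rolls it until the pointer is within 14 mm of the notch (y of pointer_tip in the frame of gauge_notch below 0.014 m and contact force between the fingers and adjuster_wheel above 0.3 N), for 0.05 s.
At the end, for the whole second after the job is handed in: The pointer tip stands within 2 mm of the middle of the notch, measured along the gauge, with the wheel at rest; the bottle, dish and marker within 20 mm of where they stood (y of pointer_tip in the frame of gauge_notch between -0.002 and 0.002 m and velocity of joint wheel_turn between -0.05 and 0.05 rad/s and distance of each of bottle_control, petri_dish_0, marker_black from where it was at the start of the episode below 0.02 m); the robot touches nothing.
It fails at once if the sliding jaw is pushed directly (over 2 N) (contact force between any of the fingers, the arm and sliding_jaw above 2 N).
It fails at once if the rider is pushed (over 2 N) (contact force between any of the fingers, the arm and gauge_rider above 2 N).
It fails at once if the wheel is pulled upward (over 2 mm) (z of wheel_carriage in the frame of gauge_base above 0.064 m).
It fails at once if the wheel is pressed with more than 40 N (contact force between the fingers and adjuster_wheel above 40 N).
It fails at once if bottle, dish or marker moved over 20 mm or lifted 10 mm (distance of any of bottle_control, petri_dish_0, marker_black from where it was at the start of the episode above 0.02 m or height (world z) of any of bottle_control, petri_dish_0 above 0.01 m or height (world z) of marker_black above 0.02 m).
It also fails if it takes over 48 s, if anything falls off the work surface, if the arm or the gripper's body presses on something with over 40 N, if the wrist force passes 120 N, or if a joint passes its speed limit or range.

ROBOT

A 7-joint arm with a two-finger parallel gripper is mounted at the origin on the work surface; the furniture and walls round the work are solid. World frame = base frame: x ahead of the robot, y to its left, z up, the work surface at z = 0. Lengths are in m, angles in rad, forces in N, time in s.
With the tool pointing down it reaches from about 0.425 to 0.875 m from the base axis. Payload 4.7 kg.
Tool frame: the origin (TCP) lies at the very end of the fingers, on their centre line; the grasp point (between the pads) lies 19 mm behind it; z points along the fingers, y is the line along which they close (so a half turn about z gives the same grasp; the last joint's range is limited). The gripper opens to 87 mm and grips with 3 to 60 N. Pads are 19 mm wide; open, the fingers measure 117 mm over their backs; the gripper's body (75 mm by 190 mm) begins 51 mm behind the grasp point.
Start: joints at [-1.276, 0.321, -0.07, 1.45, 0.023, 1.371, -0.057], TCP at [0.18, 0.625, 0.223] pointing down, gripper open.
Joint ranges: [-2.86, 2.86], [-0.3, 2.09], [-1.38, 1.24], [0.06, 2.45], [-1.56, 4.7], [0.09, 2.05], [-2.69, 2.69]. Speed limits (rad/s): [2.57, 2.57, 3.14, 3.14, 3.14, 3.14, 3.14].

INTERFACE

Orientations are given as a rotation vector (axis times angle).
In Python, from bench import ctrl, get_image, job gives the robot as it stands.
- The arm moves only by the shell command python3 -m crank 'ROWS' [FORCE]. ROWS is JSON, a list that holds one entry, the list of rows, each a list of 5 numbers: the shift along the tool's x, y, z in mm, then the turn about the tool's z in rad, then the closure, from -1 (fully open) to 1 (shut), so that 0 is half open. A call has 1 to 10 rows; each row shifts and turns the commanded pose from where the row before left it, along the tool's axes as they then stand; what a row does not reach is not made up. A row lasts 1/12 s, in which the tool goes at most 41.7 mm and 7.16 degrees, less where a joint would pass 70% of its speed; a pose out of reach is approached as far as the arm can. A call with a gripper value outside its range is refused whole. The fingers move at their own pace and stop on an object; FORCE is the grip in N (left out, the last holds). Time passes only in rows, so rows that do not move let the fingers close. It gives the time, the measured TCP pose, the force, the opening and the grip force at its end, in the units of the state.
- ctrl.get_state(): the state, without advancing time (a new reading comes with each control period).
- get_image(name): name is "scene" or "top" or "wrist"; returns a dict with "pixels" (480x640x3 uint8, red, green, blue), "fx", "fy", "cx", "cy" (pixels), "T" (4x4, takes a point from camera to world coordinates); the wrist camera has in their place "T_tool_cam" (4x4, takes a point from camera to tool coordinates, whose origin is the TCP and whose axes are the flange's). Camera axes: x right, y down, z forward; pixel columns grow to the right and rows downward; lengths in m; the calibration is good to about 2 mm. A picture is of the moment at which its call begins: read the wrist's pose just before it. There is no depth.
- job.close_job(): hands the job in; it is judged then, once.
The state is a dict: "time": time; "joint_positions": joint angles; "qd": joint speeds; "joint_torque": joint torques, N m; "position": TCP position; "tool_rot": TCP orientation; "ft_force": force on the tool from outside, world axes, zero at the start; "torque": the same for the moment, N m; "grip_width": opening from 0.0 (shut) to 1.0 (fully open); "grip_force": force on a finger pad.
Only numpy, scipy, OpenCV 4.12 (cv2) and the standard library are available. Lean on these libraries where they do the work, as an engineer would, in place of code of your own. Each camera call takes 0.05 s, during which the arm holds its last target. There are 200 camera calls.

## Working session

There is one attempt and no reset: what is moved stays moved. The work goes in short steps, Python scripts to look and compute and a shell command to move; the robot and the scene stay as the last step left them, time stands still between calls to the robot, and variables do not carry over. Pictures are saved under pics/ and viewed, at most 10 in all, crops included, and the job is handed in when it is done.

```bash
mkdir -p pics; ls; python3 - <<'E'
from bench import ctrl,get_image,job
import cv2,numpy as np
s=ctrl.get_state();print(s['time'],s['position'],s['tool_rot'],s['ft_force'],s['grip_width'])
for n in('top','scene'):
    d=get_image(n);cv2.imwrite(f'pics/{n}0.png',d['pixels'][:,:,::-1]);print(n,d['fx'],d['fy'],d['cx'],d['cy'],np.round(d['T'],4).tolist())
E
```

```text
pics
0.0 [0.18005079 0.62398822 0.22144749] [-4.39652445e-01 -3.11048607e+00  3.01515194e-03] [-0.05621994  0.31066126  0.5232774 ] 0.9984269942300806
top 485.26235794390493 485.26235794390493 325.0542406578277 236.9434913557319 [[0.0285, -0.9966, 0.0774, 0.3864], [-0.9993, -0.0266, 0.0261, -0.0926], [-0.024, -0.0781, -0.9967, 0.9279], [0.0, 0.0, 0.0, 1.0]]
scene 534.700880156563 534.700880156563 320.15759342241535 245.92799987538606 [[0.6585, -0.5785, 0.4814, 0.061], [-0.7525, -0.4947, 0.4348, -0.4486], [-0.0133, -0.6485, -0.7611, 0.7009], [0.0, 0.0, 0.0, 1.0]]
```

View pics/top0.png

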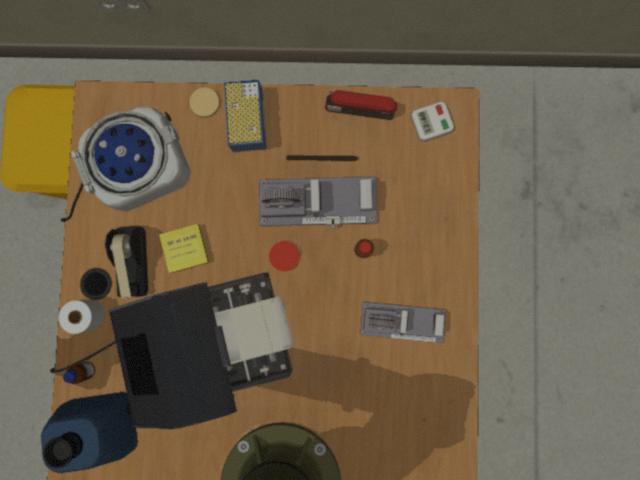

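View pics/scene0.png

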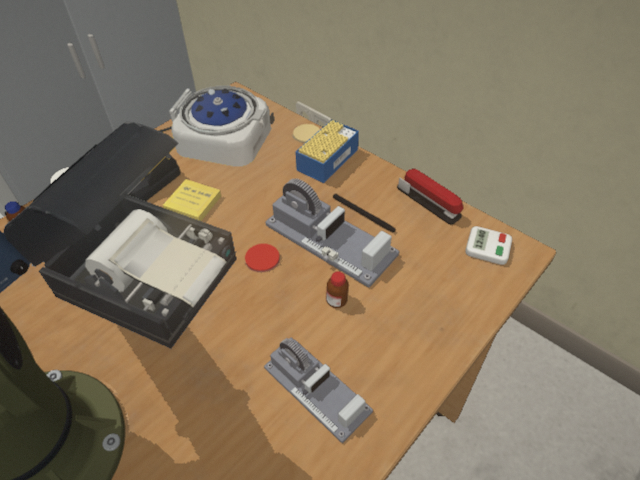

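The top view shows two gauges: the larger at (318,202) with the white rider at about (334,221), and a smaller one at (403,322). The dish is at (284,256), the bottle at (365,248) and the marker at (322,158). I choose the larger one, which has the dish, bottle and marker beside it, and check it in one crop.

```bash
cat > h.py <<'E'
import cv2,numpy as np
from bench import ctrl,get_image,job
def ray(d,u,v,z):
    T=np.array(d['T']);r=T[:3,:3]@np.array([(u-d['cx'])/d['fx'],(v-d['cy'])/d['fy'],1]);return T[:3,3]+r*(z-T[2,3])/r[2]
def proj(d,p):
    T=np.array(d['T']);c=T[:3,:3].T@(np.array(p)-T[:3,3]);return np.array([d['fx']*c[0]/c[2]+d['cx'],d['fy']*c[1]/c[2]+d['cy']])
E
python3 - <<'E'
from h import *
a=cv2.imread('pics/top0.png')[165:240,250:390];b=cv2.imread('pics/scene0.png')[170:290,255:405]
a=cv2.resize(a,None,fx=5,fy=5,interpolation=cv2.INTER_CUBIC);cv2.imwrite('pics/c1.png',a)
b=cv2.resize(b,None,fx=5,fy=5,interpolation=cv2.INTER_CUBIC);cv2.imwrite('pics/c2.png',b)
E
```

```text
(no output)
```

View pics/c1.png

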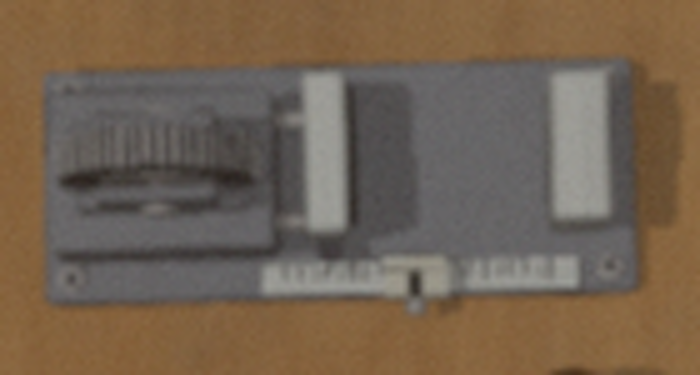

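View pics/c2.png

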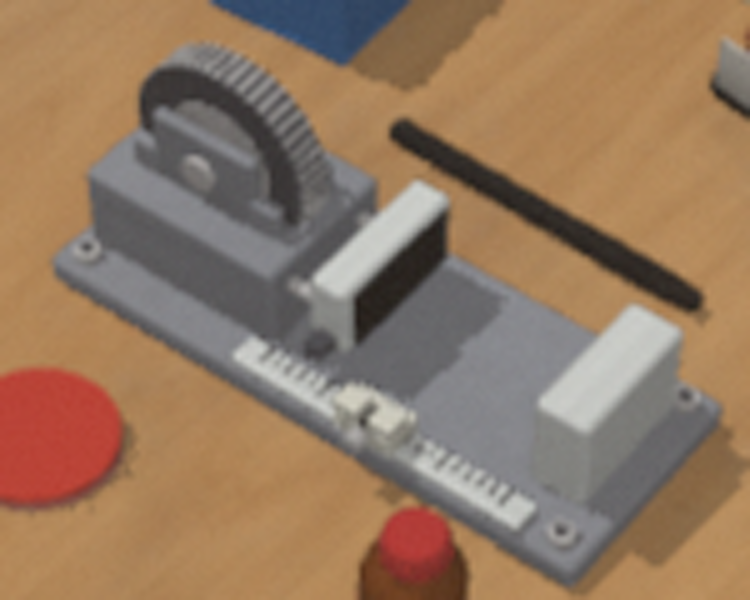

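Top crop: plate corners about (47,75), (632,60), (637,290), (47,303); wheel rim from x 60 to 255 around row 160; jaw at (325,150); dark pointer near (330,245); rider notch at (414,282). Scene crop: rider notch near (367,410), pointer near (322,345). The housing, rider and size confirm this is the larger gauge.

```bash
python3 - <<'E'
from h import *
d=get_image('top');s=get_image('scene')
t=lambda u,v,z:ray(d,250+u/5-.4,165+v/5-.4,z)
q=lambda u,v,z:ray(s,255+u/5-.4,170+v/5-.4,z)
C=[t(47,75,.012),t(632,60,.012),t(637,290,.012),t(47,303,.012)]
c=np.mean(C,0);print(np.round(C,4),'centre',c.round(4))
e=(C[0]-C[1]+C[3]-C[2])[:2];yaw=np.arctan2(-e[0],e[1]);print('sizes',[np.linalg.norm(C[i]-C[i-1]).round(4) for i in range(4)],'yaw',yaw)
ex=np.array([np.cos(yaw),np.sin(yaw)]);ey=np.array([-ex[1],ex[0]])
g=lambda p:np.round([(p-c)[:2]@ex,(p-c)[:2]@ey],4)
print('scene corners',g(q(718,408,.012)),g(q(575,578,.012)),g(q(58,265,.012)))
print('jawtop',g(t(326,72,.052)),g(t(326,230,.052)),'fixed',g(t(580,70,.052)),g(t(580,218,.052)))
print('pointer',g(t(330,245,.03)),g(q(322,345,.03)),'notch',g(t(414,282,.03)),g(q(367,410,.03)))
print('wheel near side ends z62',g(t(60,180,.062)),g(t(255,180,.062)))
w=c[:2]+.063*ey;print('wheel world',w)
print(ctrl.get_state()['time'])
for p in [(0,.063,.098),(.007,.063,.098)]:
  P=np.r_[c[:2]+p[0]*ex+p[1]*ey,p[2]];print((proj(d,P)-[249.6,164.6])*5,(proj(s,P)-[254.6,169.6])*5)
E
```

```text
[[ 0.5645  0.0612  0.012 ]
 [ 0.5756 -0.1625  0.012 ]
 [ 0.4874 -0.1662  0.012 ]
 [ 0.4766  0.0578  0.012 ]] centre [ 0.526  -0.0524  0.012 ]
sizes [np.float64(0.0879), np.float64(0.224), np.float64(0.0882), np.float64(0.2242)] yaw 0.04888789902365594
scene corners [ 0.0415 -0.1118] [-0.0456 -0.1144] [-0.0452  0.1075]
jawtop [0.0344 0.0029] [-0.0238  0.004 ] fixed [ 0.0328 -0.0899] [-0.0216 -0.0884]
pointer [-0.0265  0.0035] [-0.0298  0.0005] notch [-0.0411 -0.0275] [-0.0429 -0.0286]
wheel near side ends z62 [-0.0047  0.0994] [-0.0064  0.0288]
wheel world [0.52294214 0.01050308]
0.2
[148.44363409 148.15893168] [226.86079425  67.86482841]
[148.18233309 128.16771659] [240.40111691  56.37356162]
```

Sizes (224 × 88 mm, against 226 × 90) and the jaw at y = 3 mm agree with the description. The pointer has about 30 mm to go, which is about 3.8 rad. I raise the hand, align it with the gauge and shut the fingers.

```bash
python3 -m crank '[[[0,0,-30,-0.11,1],[0,0,-30,-0.11,1],[0,0,-30,-0.11,1],[0,0,-30,0,1]]]' 30
cat > to.py <<'E'
import sys
from h import *
from scipy.spatial.transform import Rotation as Ro
s=ctrl.get_state();R=Ro.from_rotvec(s['tool_rot']).as_matrix();yw=np.arctan2(-R[0,1],R[1,1])
p=np.array(list(map(float,sys.argv[1:4])))
print('t',s['time'],'pos',np.round(s['position'],4),'shift mm',(R.T@(p-s['position'])*1000).round(1),'yaw',yw.round(3),'zax',R[:,2].round(3),'F',np.round(s['ft_force'],2),s['grip_width'])
E
python3 to.py .523 .028 .34
```

```text
time: 0.53
position: [0.1801, 0.6242, 0.3436]
tool_rot: [0.085, -3.14, 0.001]
ft_force: [0.9, 0.8, -0.5]
grip_width: 0.781
grip_force: 0.0
t 0.5333 pos [0.1801 0.6242 0.3436] shift mm [-310.3 -613.8    4. ] yaw 0.054 zax [-0.    -0.001 -1.   ] F [ 0.89  0.78 -0.49] 0.7806276416832306
```

```bash
python3 -m crank '[[[-20,-25,0,0,1],[-20,-25,0,0,1],[-20,-25,0,0,1],[-20,-25,0,0,1],[-20,-25,0,0,1],[-20,-25,0,0,1],[-20,-25,0,0,1],[-20,-25,0,0,1],[-20,-25,0,0,1],[-20,-25,0,0,1]]]'; python3 -m crank '[[[-11,-36,0,0,1],[-11,-36,0,0,1],[-11,-36,0,0,1],[-11,-36,0,0,1],[-11,-36,0,0,1],[-11,-36,0,0,1],[-11,-36,0,0,1],[-11,-36,0,0,1],[-11,-36,0,0,1],[0,0,0,0,1]]]';python3 to.py .523 .028 .15
```

```text
time: 1.37
position: [0.393, 0.3833, 0.3426]
tool_rot: [-0.077, 3.141, 0.0]
ft_force: [1.0, 0.7, -0.2]
grip_width: 0.044
grip_force: 0.0
time: 2.2
position: [0.5088, 0.0563, 0.3429]
tool_rot: [-0.057, 3.139, -0.006]
ft_force: [-0.3, -1.3, 0.9]
grip_width: 0.003
grip_force: 0.0
t 2.2 pos [0.5088 0.0563 0.3429] shift mm [-12.8 -28.1 193. ] yaw 0.036 zax [ 0.002 -0.004 -1.   ] F [-0.3  -1.32  0.86] 0.0028464528054207615
```

```bash
python3 -m crank '[[[-3,-7,35,0,1],[-3,-7,35,0,1],[-3,-7,35,0,1],[-3,-7,35,0,1],[0,0,35,0,1],[0,0,30,0,1],[0,0,0,0,1],[0,0,0,0,1]]]';python3 to.py .524 .028 .1
python3 - <<'E'
from h import *
w=get_image('wrist');a=w['pixels'][:,:,::-1]
s=get_image('scene')['pixels'][100:300,200:420,::-1]
cv2.imwrite('pics/w1.png',np.hstack([cv2.resize(a,(400,300)),cv2.resize(s,(330,300))]))
E
```

```text
time: 2.87
position: [0.5192, 0.0386, 0.1367]
tool_rot: [0.077, -3.137, 0.001]
ft_force: [0.2, 1.1, 0.7]
grip_width: 0.003
grip_force: 0.0
t 2.8667 pos [0.5192 0.0386 0.1367] shift mm [ -4.4 -10.8  36.7] yaw 0.049 zax [-0.003 -0.001 -1.   ] F [0.16 1.12 0.68] 0.0032534964529435557
```

View pics/w1.png

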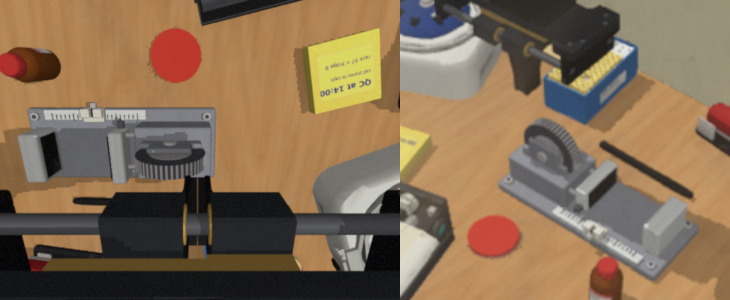

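The wrist view shows the finger tip at (197,180), just beyond the wheel's top, with pointer and rider both clearly in view near (95,110). The hand has to go about 4 mm further in x, then down.

```bash
python3 -m crank '[[[-2,-6,10,0,1],[-2,-5,10,0,1],[0,0,8,0,1],[0,0,4,0,1],[0,0,0,0,1],[0,0,0,0,1]]]';python3 to.py .524 .026 .095;python3 -m crank '[[[0,0,2,0,1],[0,0,2,0,1],[0,0,2,0,1],[0,0,1,0,1],[0,0,0,0,1],[0,0,0,0,1]]]';python3 to.py .524 .026 .095
```

```text
time: 3.47
position: [0.5247, 0.0279, 0.1052]
tool_rot: [0.077, -3.14, 0.0]
ft_force: [0.0, 0.1, 0.3]
grip_width: 0.003
grip_force: 0.0
t 3.4667 pos [0.5247 0.0279 0.1052] shift mm [ 0.8 -1.8 10.2] yaw 0.049 zax [-0.001 -0.    -1.   ] F [0.01 0.15 0.29] 0.002831311180890282
time: 3.97
position: [0.5249, 0.0278, 0.0985]
tool_rot: [0.077, -3.141, -0.0]
ft_force: [-0.0, -0.0, 0.5]
grip_width: 0.007
grip_force: 0.0
t 3.9667 pos [0.5249 0.0278 0.0985] shift mm [ 1.  -1.8  3.5] yaw 0.049 zax [-0.  0. -1.] F [-0.03 -0.04  0.54] 0.006899229334840724
```

```bash
python3 -m crank '[[[0,0,2,0,1],[0,0,1.5,0,1],[0,-3,0,0,1],[0,-3,0,0,1],[0,-3,0,0,1],[0,-3,0,0,1],[0,-3,0,0,1],[0,0,0,0,1]]]';python3 -m crank '[[[0,-3,0,0,1],[0,-3,0,0,1],[0,-3,0,0,1],[0,-3,0,0,1],[0,0,0,0,1]]]';python3 to.py .524 .028 .105
cat > look.py <<'E'
import sys
from h import *
w=get_image('wrist');a=w['pixels'];s=get_image('scene')['pixels'][170:290,255:405]
cv2.imwrite('pics/%s.png'%sys.argv[1],np.hstack([cv2.resize(np.ascontiguousarray(a[140:260,30:350,::-1]),None,fx=1.5,fy=1.5),cv2.resize(np.ascontiguousarray(s[:,:,::-1]),(225,180))]))
np.save('pics/%s.npy'%sys.argv[1],a)
E
```

```text
time: 4.63
position: [0.5261, 0.0116, 0.0955]
tool_rot: [-0.075, 3.14, -0.001]
ft_force: [0.4, -0.5, 3.9]
grip_width: 0.001
grip_force: 2.2
time: 5.05
position: [0.5266, -0.0004, 0.0951]
tool_rot: [-0.075, 3.14, -0.001]
ft_force: [-0.1, -0.2, 4.3]
grip_width: 0.001
grip_force: 1.9
t 5.05 pos [ 5.266e-01 -4.000e-04  9.510e-02] shift mm [ 1.2 28.5 -9.9] yaw 0.048 zax [ 0.001 -0.001 -1.   ] F [-0.09 -0.21  4.31] 0.0006329283850780276
```

```bash
python3 -m crank '[[[0,0,-6,0,1],[0,0,-6,0,1],[1,14,0,0,1],[0,15,0,0,1],[0,0,0,0,1],[0,0,0,0,1]]]';python3 to.py .525 .028 .095;python3 look.py w2
```

```text
time: 5.55
position: [0.5233, 0.0301, 0.1069]
tool_rot: [0.081, -3.139, 0.001]
ft_force: [-1.1, -0.8, 0.3]
grip_width: 0.008
grip_force: 0.0
t 5.55 pos [0.5233 0.0301 0.1069] shift mm [-1.6 -2.2 11.9] yaw 0.051 zax [-0.001 -0.001 -1.   ] F [-1.06 -0.79  0.27] 0.007878675144836901
```

View pics/w2.png

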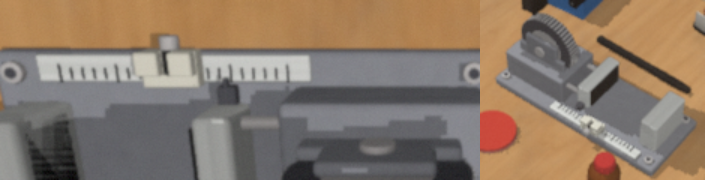

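The pointer is at crop x 226 and the notch at 164, about 2.8 px/mm, so about 22 mm remain. The first stroke gave about 7 mm, and two more follow.

```bash
python3 -m crank '[[[0,0,5,0,1],[0,0,3,0,1],[0,0,2,0,1],[0,0,1.5,0,1],[0,-3,0,0,1],[0,-3,0,0,1],[0,-3,0,0,1],[0,-3,0,0,1],[0,-3,0,0,1],[0,-3,0,0,1]]]';python3 -m crank '[[[0,-3,0,0,1],[0,-3,0,0,1],[0,-3,0,0,1],[0,-3,0,0,1],[0,0,0,0,1]]]';python3 to.py .525 .028 .107; python3 -m crank '[[[0,0,-6,0,1],[0,0,-6,0,1],[0,15,0,0,1],[0,15,0,0,1],[0,0,0,0,1],[0,0,0,0,1]]]';python3 to.py .525 .028 .0955
```

```text
time: 6.48
position: [0.5246, 0.0114, 0.0957]
tool_rot: [0.077, -3.141, -0.0]
ft_force: [-1.3, 1.8, 4.0]
grip_width: 0.004
grip_force: 2.0
time: 6.9
position: [0.5255, -0.0014, 0.0956]
tool_rot: [-0.075, 3.14, -0.001]
ft_force: [-1.0, -0.3, 2.7]
grip_width: 0.01
grip_force: 1.5
t 6.9 pos [ 0.5255 -0.0014  0.0956] shift mm [ -0.9  29.4 -11.5] yaw 0.048 zax [ 0.001 -0.001 -1.   ] F [-0.96 -0.34  2.74] 0.00970574981738435
time: 7.4
position: [0.5241, 0.0302, 0.1078]
tool_rot: [-0.081, 3.14, -0.0]
ft_force: [0.1, -0.2, -0.4]
grip_width: 0.003
grip_force: 0.0
t 7.4 pos [0.5241 0.0302 0.1078] shift mm [-0.8 -2.2 12.3] yaw 0.051 zax [ 0.001 -0.    -1.   ] F [ 0.08 -0.17 -0.38] 0.00289583895264376
```

```bash
python3 -m crank '[[[0,0,5,0,1],[0,0,4,0,1],[0,0,2,0,1],[0,0,1.5,0,1],[0,-3,0,0,1],[0,-3,0,0,1],[0,-3,0,0,1],[0,-3,0,0,1],[0,-3,0,0,1],[0,-3,0,0,1]]]';python3 -m crank '[[[0,-3,0,0,1],[0,-3,0,0,1],[0,-3,0,0,1],[0,-3,0,0,1],[0,0,0,0,1]]]';python3 to.py .525 .028 .107; python3 -m crank '[[[0,0,-6,0,1],[0,0,-6,0,1],[0,15,0,0,1],[0,15,0,0,1],[0,0,0,0,1],[0,0,0,0,1]]]';python3 to.py .525 .028 .0955; python3 look.py w3
```

```text
time: 8.23
position: [0.5248, 0.0113, 0.0953]
tool_rot: [-0.077, 3.14, 0.0]
ft_force: [-1.9, 0.5, 4.0]
grip_width: 0.005
grip_force: 2.3
time: 8.65
position: [0.5254, -0.0015, 0.095]
tool_rot: [-0.076, 3.14, -0.001]
ft_force: [-1.7, -0.9, 3.8]
grip_width: 0.005
grip_force: 1.8
t 8.65 pos [ 0.5254 -0.0015  0.095 ] shift mm [ -1.   29.4 -12. ] yaw 0.048 zax [ 0.    -0.001 -1.   ] F [-1.74 -0.89  3.84] 0.0046408390068443635
time: 9.15
position: [0.5239, 0.0302, 0.1072]
tool_rot: [-0.081, 3.14, -0.001]
ft_force: [-0.4, -0.6, -1.1]
grip_width: 0.0
grip_force: 0.0
t 9.15 pos [0.5239 0.0302 0.1072] shift mm [-1.  -2.2 11.7] yaw 0.051 zax [ 0. -0. -1.] F [-0.41 -0.55 -1.07] 0.00021142089934092408
```

View pics/w3.png

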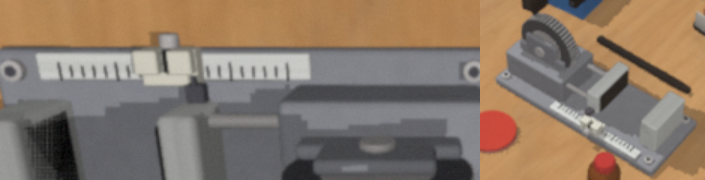

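The pointer is now at about crop x 195 and the notch at 164, so about 11 mm remain. I make one more full stroke and then zoom in.

```bash
python3 -m crank '[[[0,0,5,0,1],[0,0,3,0,1],[0,0,2,0,1],[0,0,1.5,0,1],[0,-3,0,0,1],[0,-3,0,0,1],[0,-3,0,0,1],[0,-3,0,0,1],[0,-3,0,0,1],[0,-3,0,0,1]]]';python3 -m crank '[[[0,-3,0,0,1],[0,-3,0,0,1],[0,-3,0,0,1],[0,-3,0,0,1],[0,0,0,0,1]]]';python3 to.py .525 .028 .107; python3 -m crank '[[[0,0,-6,0,1],[0,0,-6,0,1],[0,15,0,0,1],[0,15,0,0,1],[0,0,0,0,1],[0,0,0,0,1]]]';python3 to.py .525 .028 .0955; python3 look.py w4; python3 - <<'E'
import numpy as np,cv2
a=np.load('pics/w4.npy')[160:215,100:200,::-1]
cv2.imwrite('pics/w4z.png',cv2.resize(np.ascontiguousarray(a),None,fx=8,fy=8,interpolation=cv2.INTER_CUBIC))
E
```

```text
time: 10.08
position: [0.5247, 0.0113, 0.0958]
tool_rot: [-0.077, 3.141, 0.0]
ft_force: [-1.1, 2.1, 4.1]
grip_width: 0.006
grip_force: 2.0
time: 10.5
position: [0.5256, -0.0014, 0.0956]
tool_rot: [-0.075, 3.14, -0.001]
ft_force: [-1.2, -0.4, 3.6]
grip_width: 0.005
grip_force: 1.5
t 10.5 pos [ 0.5256 -0.0014  0.0956] shift mm [ -0.9  29.4 -11.4] yaw 0.048 zax [ 0.001 -0.001 -1.   ] F [-1.16 -0.37  3.56] 0.005000109407519411
time: 11.0
position: [0.524, 0.0302, 0.1078]
tool_rot: [-0.081, 3.14, -0.001]
ft_force: [1.4, -0.6, -0.6]
grip_width: 0.006
grip_force: 0.0
t 11.0 pos [0.524  0.0302 0.1078] shift mm [-0.8 -2.2 12.3] yaw 0.051 zax [ 0.001 -0.    -1.   ] F [ 1.41 -0.62 -0.58] 0.0064323009600521465
```

View pics/w4z.png

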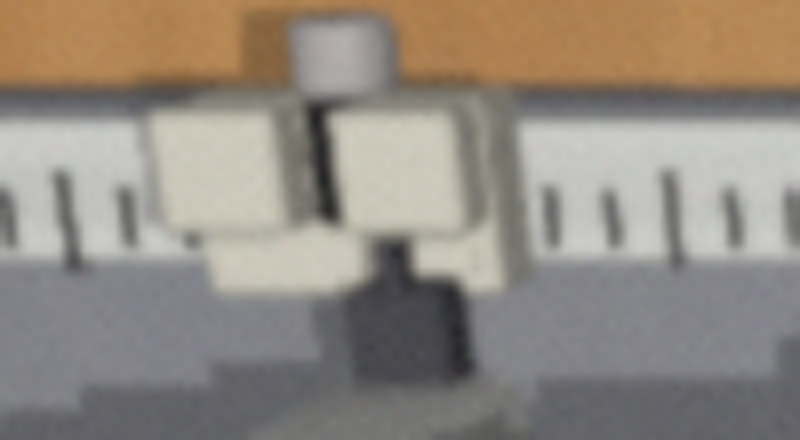

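In the zoom the pointer tip is at x≈390 and the notch middle at ≈319 (the lines tilt slightly), at about 13.1 px/mm (315 px over the 24 mm rider). That leaves about 5.4 mm, so about 24 mm of rim; the 30 mm strokes gave 6.7 mm each, consistent with no slip.

```bash
python3 -m crank '[[[0,0,5,0,1],[0,0,4,0,1],[0,0,2,0,1],[0,0,1.5,0,1],[0,-3,0,0,1],[0,-3,0,0,1],[0,-3,0,0,1],[0,-3,0,0,1],[0,-3,0,0,1],[0,-3,0,0,1]]]';python3 -m crank '[[[0,-3,0,0,1],[0,-3,0,0,1],[0,0,0,0,1],[0,0,0,0,1]]]';python3 to.py .525 .028 .107; python3 -m crank '[[[0,0,-6,0,1],[0,0,-6,0,1],[0,12,0,0,1],[0,12,0,0,1],[0,0,0,0,1],[0,0,0,0,1]]]';python3 to.py .525 .028 .0955; python3 look.py w5; python3 - <<'E'
import numpy as np,cv2
a=np.load('pics/w5.npy')[160:215,100:200,::-1]
cv2.imwrite('pics/w5z.png',cv2.resize(np.ascontiguousarray(a),None,fx=8,fy=8,interpolation=cv2.INTER_CUBIC))
E
```

```text
time: 11.93
position: [0.5248, 0.0113, 0.0953]
tool_rot: [-0.077, 3.14, 0.0]
ft_force: [-2.1, 2.7, 4.8]
grip_width: 0.004
grip_force: 2.3
time: 12.27
position: [0.5251, 0.0046, 0.0951]
tool_rot: [-0.076, 3.14, -0.002]
ft_force: [-2.1, -0.6, 4.3]
grip_width: 0.003
grip_force: 2.4
t 12.2667 pos [0.5251 0.0046 0.0951] shift mm [ -1.   23.3 -11.9] yaw 0.048 zax [ 0.    -0.001 -1.   ] F [-2.11 -0.63  4.28] 0.0032082436834772175
time: 12.77
position: [0.5235, 0.0316, 0.1067]
tool_rot: [0.083, -3.14, -0.0]
ft_force: [0.2, -0.8, 0.3]
grip_width: 0.007
grip_force: 0.0
t 12.7667 pos [0.5235 0.0316 0.1067] shift mm [-1.3 -3.7 11.2] yaw 0.053 zax [-0.  0. -1.] F [ 0.22 -0.76  0.33] 0.0067937855614076965
```

View pics/w5z.png

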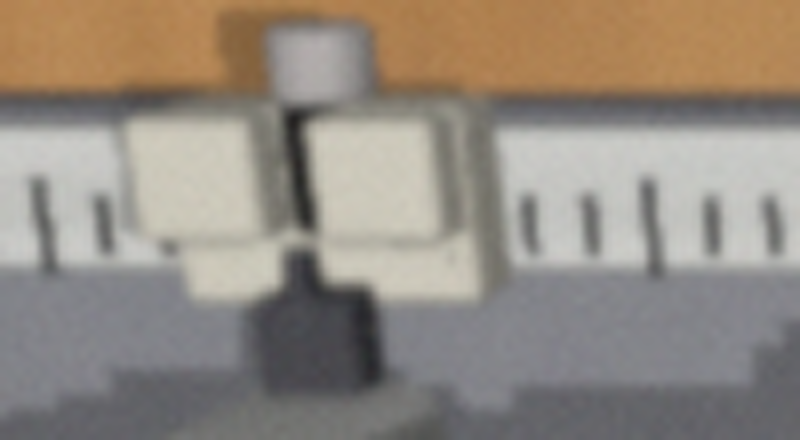

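The pointer tip is at x≈300 and the notch middle at ≈296 at that row, an error of about 0.3 mm. I take the hand away.

```bash
python3 -m crank '[[[0,0,-20,0,1],[0,0,-20,0,1],[0,0,-20,0,1],[0,0,-20,0,1],[0,0,0,0,1],[0,0,0,0,1],[0,0,0,0,1],[0,0,0,0,1]]]'; python3 -c "
from bench import job
print(job.close_job())"
```

```text
time: 13.53
position: [0.523, 0.0295, 0.1857]
tool_rot: [0.077, -3.138, 0.001]
ft_force: [-0.1, -0.4, -0.8]
grip_width: 0.005
grip_force: 0.0
the job is handed in; nothing more can be done
None
```

The job is handed in: five strokes on the wheel brought the pointer to about 0.3 mm from the middle of the notch (last close-up, before the hand went up), inside the 2 mm limit, with the hand raised clear at 13.5 s; the hand-in gave no verdict.

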